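# Tension and lock the pump channels

## Robot

A 6-joint arm with a two-finger parallel gripper is mounted at the origin on a cart in front of the work surface, level with it; the furniture and walls round the work are solid. World frame = base frame: x ahead of the robot, y to its left, z up, the work surface at z = 0. Lengths are in m, angles in degrees, forces in N, time in s.
With the tool pointing down it reaches from about 0.375 to 0.75 m from the base axis. Payload 9 kg.
Tool frame: the origin (TCP) lies at the very end of the fingers, on their centre line; the grasp point (between the pads) lies 19 mm behind it; z points along the fingers, y is the line along which they close (so a half turn about z gives the same grasp; the last joint's range is limited). The gripper opens to 85 mm and grips with 20 to 120 N. Pads are 22 mm wide; open, the fingers measure 114 mm over their backs; the gripper's body (76 mm by 85 mm) begins 54 mm behind the grasp point. The pads swing forward as they close: fully open they stand 13 mm farther back than shut.
Start: joints at [55.881, 5.964, 5.575, 89.605, 0, 77.527], TCP at [0.221, 0.558, 0.231] pointing down, gripper open.
Joint ranges: [-171.21, 171.21], [-48.23, 106.86], [-62.78, 66.21], [-105.2, 120.99], [-86.42, 89.51], [-180, 180]. Speed limits (degrees/s): [127.2, 127.2, 147.25, 180, 180, 180].

## Interface

Orientations are given as a 3x3 rotation matrix whose columns are the frame's x, y, z axes.
In Python, from cell import robot, eyes gives the robot as it stands.
- The arm moves only by the shell command python3 -m jog 'ROWS' [OPENING] [FORCE]. ROWS is JSON, a list of rows, each a list of 6 numbers: the shift along the tool's x, y, z in cm, then the turn, a rotation vector about the tool's x, y, z in rad. In form: [[dx, dy, dz, wx, wy, wz], ...]. A call has 1 to 5 rows; each row is the pose to reach, as a shift and turn from the pose commanded when the call began, along the tool's axes at that moment; what a row does not reach only later rows make up. A row lasts 1/10 s, in which the tool goes at most 50 mm and 8.59 degrees, less where a joint would pass 70% of its speed; a pose out of reach is approached as far as the arm can. A call with a gripper value outside its range is refused whole. OPENING is the closure, from -1 (fully open) to 1 (shut), set as the call begins (- or left out, the last holds). The fingers move at their own pace and stop on an object; FORCE is the grip in N (left out, the last holds). Time passes only in rows, so rows that repeat a pose let the fingers close. It gives the time, the measured TCP pose, the force, the opening and the grip force at its end, in the units of the state.
- robot.sense(): the state, without advancing time (a new reading comes with each control period).
- eyes.capture(name): name is "scene" or "side" or "wrist"; returns the picture (420x560x3 uint8, red, green, blue); there is no depth.
- eyes.calibration(name): a dict with "mtx" (3x3 intrinsics, pixels), "distortion" ([k1, k2, p1, p2, k3] as OpenCV has them; the pictures are not rectified), "view" (4x4, takes a point from world to camera coordinates); the wrist camera has in their place "hand_eye" (4x4, takes a point from camera to tool coordinates, whose origin is the TCP and whose axes are the flange's). Camera axes: x right, y up, looking along -z (the intrinsics and any distortion apply to the point x, -y, -z); pixel columns grow to the right and rows downward; lengths in m; the calibration is good to about 2 mm. A picture is of the moment at which its call begins: read the wrist's pose just before it. calibration takes no time and is no camera call.
- robot.hand_in(): hands the job in; it is judged then, once.
The state is a dict: "time_s": time; "joint_pos": joint angles; "joint_velocities": joint speeds; "joint_efforts": joint torques, N m; "tool_pos": TCP position; "tcp_rot": TCP orientation; "wrist_force": force on the tool from outside, world axes, zero at the start; "moment": the same for the moment, N m; "finger_gap": finger opening in m; "grip_force": force on a finger pad.
Only numpy, scipy, OpenCV 4.12 (cv2) and the standard library are available. Lean on these libraries where they do the work, as an engineer would, in place of code of your own. Each camera call takes 0.05 s, during which the arm holds its last target. There are 200 camera calls.

## Task

Make the three-channel pump ready: first move its speed lever right back to the idle stop. Then, with the lever left at idle, use every locking pin in the stand to lock one channel each (any channels): turn the channel's sprung tension wheel by its arm until the arm is past its pin hole, hold it there and drop the pin fully home, so that the pin keeps the arm from springing back. Last, set the speed lever to the third mark from the idle line; do not shift the other things on the worktop.

Things in the scene. Friction and masses are not known exactly. Their poses are not given: they have to be found in the camera images.
- pin_a: locking pin, 84 mm tall, 70 g, upright in the stand at the start (may be absent); all are alike and fit any pump hole. Round steel shaft 14 mm in diameter and 52 mm long with a 3 mm bevelled foot, and on top of it a square black grip 24 x 24 x 32 mm (52 to 84 mm above the foot), square with x and y. Origin: centre of the foot (lowest point); z runs up the pin.
- pin_b: locking pin, 84 mm tall, 70 g, upright in the stand at the start (may be absent); all are alike and fit any pump hole. Round steel shaft 14 mm in diameter and 52 mm long with a 3 mm bevelled foot, and on top of it a square black grip 24 x 24 x 32 mm (52 to 84 mm above the foot), square with x and y. Origin: centre of the foot (lowest point); z runs up the pin.
- pin_c: locking pin, 84 mm tall, 70 g, upright in the stand at the start (may be absent); all are alike and fit any pump hole. Round steel shaft 14 mm in diameter and 52 mm long with a 3 mm bevelled foot, and on top of it a square black grip 24 x 24 x 32 mm (52 to 84 mm above the foot), square with x and y. Origin: centre of the foot (lowest point); z runs up the pin.
- stand: loose grey stand for the pins, 60 (x) x 170 (y) x 50 mm tall, 0.7 kg, with three blind holes in a row along its y, 58 mm apart, 16 mm wide and 30 mm deep, so that a pin's grip is 72 to 104 mm above the table. Origin: centre of its underside.
- pump: fixed three-channel pump. Its flat deck is 140 (x) x 360 (y) mm, top 50 mm above the table, with a motor housing 85 mm tall along the back (from 70 to 115 mm behind the origin). On the deck, side by side along y, 120 mm apart, three tension wheels, each with a radial arm and a pin hole in front of it. Origin: under the centre of the deck; x points away from the robot at yaw 0, y to the left.
- wheel_1 (a joint): turn of the left tension wheel with its arm, rad, counter-clockwise from above, 0 to 1.6; a spring turns it back to the stop at 0 (0.20 N m at 0, 0.32 N m at 1.2). At 0 the arm points 125 deg counter-clockwise from the pump's x (left and towards the robot). At about 1.19 (1.13 with the pin's play) its trailing side just touches a pin standing in the hole, which then stops it from springing back.
- wheel_1_axis (a point): point on the left wheel's axis, on the deck's top; axes as the pump's. The wheel is 68 mm across, its hub 22 mm above the deck; its straight steel arm is 14 mm wide, reaches 85 mm from the axis and lies 6 to 18 mm above the deck. The arm can be pushed round with the shaft of a held pin.
- hole_1 (a point): centre of the mouth of the left channel's pin hole, on the deck's top, 62 mm from the wheel's axis straight towards the pump's front (its -x). Blind hole 17 mm in diameter, 26 mm deep, with a 2 mm bevel; a pin fully home has its foot 26 mm under this point.
- wheel_2 (a joint): turn of the middle tension wheel with its arm, rad, counter-clockwise from above, 0 to 1.6; a spring turns it back to the stop at 0 (0.20 N m at 0, 0.32 N m at 1.2). At 0 the arm points 125 deg counter-clockwise from the pump's x (left and towards the robot). At about 1.19 (1.13 with the pin's play) its trailing side just touches a pin standing in the hole, which then stops it from springing back.
- wheel_2_axis (a point): point on the middle wheel's axis, on the deck's top; axes as the pump's. The wheel is 68 mm across, its hub 22 mm above the deck; its straight steel arm is 14 mm wide, reaches 85 mm from the axis and lies 6 to 18 mm above the deck. The arm can be pushed round with the shaft of a held pin.
- hole_2 (a point): centre of the mouth of the middle channel's pin hole, on the deck's top, 62 mm from the wheel's axis straight towards the pump's front (its -x). Blind hole 17 mm in diameter, 26 mm deep, with a 2 mm bevel; a pin fully home has its foot 26 mm under this point.
- wheel_3 (a joint): turn of the right tension wheel with its arm, rad, counter-clockwise from above, 0 to 1.6; a spring turns it back to the stop at 0 (0.20 N m at 0, 0.32 N m at 1.2). At 0 the arm points 125 deg counter-clockwise from the pump's x (left and towards the robot). At about 1.19 (1.13 with the pin's play) its trailing side just touches a pin standing in the hole, which then stops it from springing back.
- wheel_3_axis (a point): point on the right wheel's axis, on the deck's top; axes as the pump's. The wheel is 68 mm across, its hub 22 mm above the deck; its straight steel arm is 14 mm wide, reaches 85 mm from the axis and lies 6 to 18 mm above the deck. The arm can be pushed round with the shaft of a held pin.
- hole_3 (a point): centre of the mouth of the right channel's pin hole, on the deck's top, 62 mm from the wheel's axis straight towards the pump's front (its -x). Blind hole 17 mm in diameter, 26 mm deep, with a 2 mm bevel; a pin fully home has its foot 26 mm under this point.
- console: fixed speed-lever console: grey block 75 (x) x 130 (y) x 45 mm tall with an upright round scale plate. Origin: centre of its underside. It and the stand may have either side.
- lever_pivot (a point): the lever's pivot, 50 mm above the table; axes as the console's; the lever turns about x, in the y-z plane.
- lever_grip (a point): centre of the lever's black grip, a cylinder lying along the console's x, 28 mm in diameter and 26 mm long, 95 mm from the pivot. The scale plate (54 mm radius about the pivot) stands just behind the lever.
- speed_lever (a joint): lever angle, rad: 0 = idle stop, leaning 0.6 rad from upright to the console's +y (left), at the long line on the scale; it grows as the lever swings over to the right, up to 1.25. Short marks every 0.3 rad: the first at 0.3, the second at 0.6 (upright), the third at 0.9, the fourth at 1.2. It stays where it is left (friction 0.12 N m).
- calculator: loose dark calculator, 150x102x21 mm, lying on the worktop; a bystander. Origin: centre of its underside.
- carton: loose small reagent carton, 32x46x62 mm, lying on the worktop; a bystander. Origin: centre of its underside.
- cup: loose small white cup, 31 mm across, 32 mm tall, lying on the worktop; a bystander. Origin: centre of its underside.
- plate: loose white microplate, 85x128x15 mm, lying on the worktop; a bystander. Origin: centre of its underside.
There are look-alikes about, which are no part of the job. What is shaped like the pin_a but orange or turquoise is not meant.

How it is judged (in metres and radians):
On the way, in this order (a step that is already met when the one before it is completed fails the run):
1. the speed lever is at the idle stop (value of joint speed_lever below 0.08 rad), for 0.2 s.
2. with the lever still at idle, every pin is home in a pump hole and holds that channel's arm past the hole (value of joint speed_lever below 0.12 rad and ((horizontal distance between pin_a and hole_1 below 0.006 m and z of pin_a in the frame of hole_1 below -0.02 m and value of joint wheel_1 above 1.08 rad) or (horizontal distance between pin_a and hole_2 below 0.006 m and z of pin_a in the frame of hole_2 below -0.02 m and value of joint wheel_2 above 1.08 rad) or (horizontal distance between pin_a and hole_3 below 0.006 m and z of pin_a in the frame of hole_3 below -0.02 m and value of joint wheel_3 above 1.08 rad)) and ((horizontal distance between pin_b and hole_1 below 0.006 m and z of pin_b in the frame of hole_1 below -0.02 m and value of joint wheel_1 above 1.08 rad) or (horizontal distance between pin_b and hole_2 below 0.006 m and z of pin_b in the frame of hole_2 below -0.02 m and value of joint wheel_2 above 1.08 rad) or (horizontal distance between pin_b and hole_3 below 0.006 m and z of pin_b in the frame of hole_3 below -0.02 m and value of joint wheel_3 above 1.08 rad)) and ((horizontal distance between pin_c and hole_1 below 0.006 m and z of pin_c in the frame of hole_1 below -0.02 m and value of joint wheel_1 above 1.08 rad) or (horizontal distance between pin_c and hole_2 below 0.006 m and z of pin_c in the frame of hole_2 below -0.02 m and value of joint wheel_2 above 1.08 rad) or (horizontal distance between pin_c and hole_3 below 0.006 m and z of pin_c in the frame of hole_3 below -0.02 m and value of joint wheel_3 above 1.08 rad))), for 0.3 s.
3. the speed lever is on the third mark (value of joint speed_lever between 0.81 and 0.99 rad), for 0.2 s.
At the end, for the whole second after the job is handed in: every pin present is in a pump hole (foot within 6 mm of the hole's centre line, at least 20 mm deep) with that channel's wheel held at more than 1.08 rad; the speed lever is within 0.09 rad of the third mark (0.9 rad); all at rest (all of step 3 and ((horizontal distance between pin_a and hole_1 below 0.006 m and z of pin_a in the frame of hole_1 below -0.02 m and value of joint wheel_1 above 1.08 rad) or (horizontal distance between pin_a and hole_2 below 0.006 m and z of pin_a in the frame of hole_2 below -0.02 m and value of joint wheel_2 above 1.08 rad) or (horizontal distance between pin_a and hole_3 below 0.006 m and z of pin_a in the frame of hole_3 below -0.02 m and value of joint wheel_3 above 1.08 rad)) and ((horizontal distance between pin_b and hole_1 below 0.006 m and z of pin_b in the frame of hole_1 below -0.02 m and value of joint wheel_1 above 1.08 rad) or (horizontal distance between pin_b and hole_2 below 0.006 m and z of pin_b in the frame of hole_2 below -0.02 m and value of joint wheel_2 above 1.08 rad) or (horizontal distance between pin_b and hole_3 below 0.006 m and z of pin_b in the frame of hole_3 below -0.02 m and value of joint wheel_3 above 1.08 rad)) and ((horizontal distance between pin_c and hole_1 below 0.006 m and z of pin_c in the frame of hole_1 below -0.02 m and value of joint wheel_1 above 1.08 rad) or (horizontal distance between pin_c and hole_2 below 0.006 m and z of pin_c in the frame of hole_2 below -0.02 m and value of joint wheel_2 above 1.08 rad) or (horizontal distance between pin_c and hole_3 below 0.006 m and z of pin_c in the frame of hole_3 below -0.02 m and value of joint wheel_3 above 1.08 rad)) and linear speed of each of pin_a, pin_b, pin_c below 0.02 m/s and velocity of joint speed_lever below 0.05 rad/s); the robot touches nothing.
It fails at once if a bystander (calculator, carton, cup, microplate) is shifted more than 30 mm (distance of any of calculator, carton, cup, plate from where it was at the start of the episode above 0.03 m).
Of pin_a, pin_b, pin_c only 2 to 3 are there at a start; the rules pass over those that are not, and their reading is None.
At some moment in a run one of stand may be knocked a few centimetres aside while the robot is not near it.
It also fails if it takes over 210 s, if anything falls off the work surface, if the arm or the gripper's body presses on something with over 40 N, if the wrist force passes 120 N, or if a joint passes its speed limit or range.

## Working session

There is one attempt and no reset: what is moved stays moved. The work goes in short steps, Python scripts to look and compute and a shell command to move; the robot and the scene stay as the last step left them, time stands still between calls to the robot, and variables do not carry over. Pictures are saved under pics/ and viewed, at most 14 in all, crops included, and the job is handed in when it is done.

```bash
ls; mkdir -p pics
cat > h.py <<'E'
import numpy as np, cv2
from cell import robot, eyes
def snap(n,f):
    s=robot.sense(); im=eyes.capture(n); cv2.imwrite('pics/'+f+'.png',im[:,:,::-1]); return s,im
def ext(n,s=None):
    c=eyes.calibration(n); K=np.array(c['mtx']);D=np.array(c['distortion'])
    if n=='wrist':
        T=np.eye(4);T[:3,:3]=np.array(s['tcp_rot']);T[:3,3]=s['tool_pos']
        V=np.linalg.inv(T@np.array(c['hand_eye']))
    else: V=np.array(c['view'])
    return K,D,V
def proj(n,P,s=None):
    K,D,V=ext(n,s);P=np.atleast_2d(P).astype(float);C=P@V[:3,:3].T+V[:3,3]
    C=C*[1,-1,-1]
    return cv2.projectPoints(C.reshape(-1,1,3),np.zeros(3),np.zeros(3),K,D)[0].reshape(-1,2)
def ray(n,uv,s=None):
    K,D,V=ext(n,s);p=cv2.undistortPoints(np.array(uv,float).reshape(-1,1,2),K,D).reshape(-1,2)
    d=np.c_[p[:,0],-p[:,1],-np.ones(len(p))]@V[:3,:3]
    return -V[:3,:3].T@V[:3,3],d
def atz(n,uv,z,s=None):
    o,d=ray(n,uv,s); return o+d*((np.broadcast_to(z,(len(d),))-o[2])/d[:,2])[:,None]
E
python3 - <<'E'
from h import *
a=snap('scene','s0')[1];b=snap('side','d0')[1]
s=robot.sense();print({k:np.round(v,3) for k,v in s.items()})
for n in('scene','side'):
    K,D,V=ext(n);print(n,np.round(K,1).tolist(),D,np.round(-V[:3,:3].T@V[:3,3],3),np.round(-V[2,:3],2))
print(eyes.calibration('wrist'))
E
```

```text
pics
{'time_s': np.float64(0.1), 'joint_pos': array([5.5881e+01, 5.9970e+00, 5.5330e+00, 8.9606e+01, 1.0000e-03,
       7.7526e+01]), 'joint_velocities': array([ 0.04 , -0.086,  0.189, -0.042, -0.029,  0.101]), 'joint_efforts': array([ 6.0000e-03, -5.5821e+01,  5.0472e+01,  1.3000e-02, -0.0000e+00,
       -0.0000e+00]), 'tool_pos': array([0.221, 0.557, 0.231]), 'tcp_rot': array([[-0.929,  0.369, -0.001],
       [ 0.369,  0.929, -0.001],
       [ 0.   , -0.001, -1.   ]]), 'wrist_force': array([-0.831,  0.838, -0.155]), 'moment': array([ 0.046, -0.009,  0.019]), 'grip_force': np.float64(0.0), 'finger_gap': np.float64(0.086)}
scene [[462.4, 0.0, 284.0], [0.0, 462.4, 210.6], [0.0, 0.0, 1.0]] [-0.04208571  0.          0.          0.          0.        ] [-0.037  0.98   0.685] [ 0.44 -0.77 -0.47]
side [[381.3, 0.0, 285.6], [0.0, 381.3, 212.1], [0.0, 0.0, 1.0]] [-0.0091439  0.         0.         0.         0.       ] [ 0.061 -0.845  0.446] [ 0.46  0.82 -0.35]
{'mtx': array([[336.97955937,   0.        , 286.91203546],
       [  0.        , 336.97955937, 211.21507523],
       [  0.        ,   0.        ,   1.        ]]), 'distortion': array([-0.08128906,  0.        ,  0.        ,  0.        ,  0.        ]), 'hand_eye': array([[ 5.13526789e-04,  9.60675534e-01,  2.77672926e-01,
         7.08938315e-02],
       [ 9.99999534e-01, -2.66270662e-04, -9.28166971e-04,
        -3.13045553e-04],
       [-8.17731147e-04,  2.77673274e-01, -9.60675223e-01,
        -1.42938562e-01],
       [ 0.00000000e+00,  0.00000000e+00,  0.00000000e+00,
         1.00000000e+00]])}
```

View pics/s0.png

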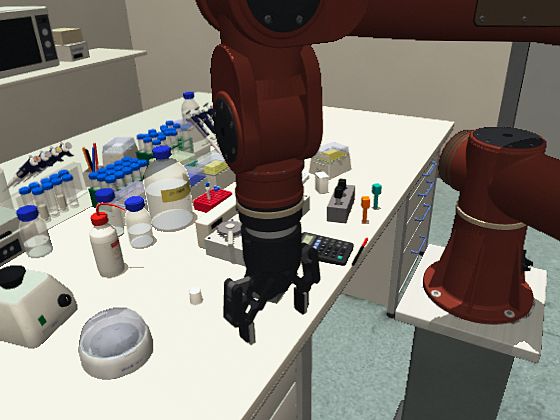

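View pics/d0.png

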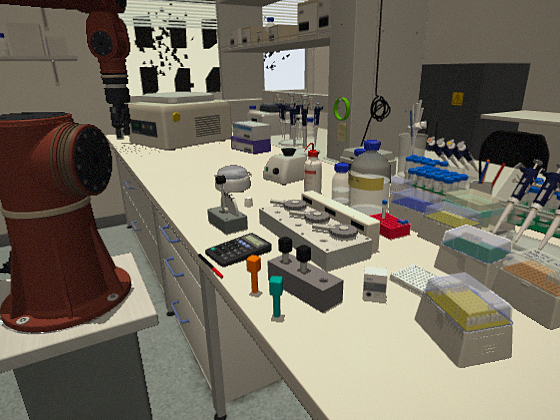

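The side view shows two black pins at about (286,243) and (303,255) in the stand. The orange look-alike is at (254,262) and the turquoise one at (276,287), both free-standing. The console is at (228,200), the pump at (315,230), the calculator at (238,248), the carton at (375,285) and the cup at (248,202). I choose the black pins in the stand and will check them in a close crop.

Run:
```python
from h import *
im=cv2.imread('pics/d0.png');cv2.imwrite('pics/d0c.png',cv2.resize(im[150:350,190:410],None,fx=3.6,fy=3,interpolation=cv2.INTER_CUBIC)[:600,:800])
for l,uv,z in [('p1',(286,243),.088),('p2',(303,255),.088),('org',(254,262),.07),('turq',(276,287),.07),('carton',(375,285),.03),('cup',(248,202),.016),('calc',(238,248),.02),('leverbase',(228,215),.045),('wheelL',(290,203),.07),('wheelM',(315,217),.07),('wheelR',(342,231),.07)]:
    print(l,np.round(atz('side',[uv],z),3))
```

```text
p1 [[ 0.437 -0.174  0.088]]
p2 [[ 0.438 -0.243  0.088]]
org [[ 0.352 -0.188  0.07 ]]
turq [[ 0.345 -0.298  0.07 ]]
carton [[ 0.554 -0.338  0.03 ]]
cup [[0.566 0.325 0.016]]
calc [[ 0.387 -0.009  0.02 ]]
leverbase [[0.431 0.167 0.045]]
wheelL [[0.608 0.103 0.07 ]]
wheelM [[ 0.607 -0.035  0.07 ]]
wheelR [[ 0.61  -0.151  0.07 ]]
```

View pics/d0c.png

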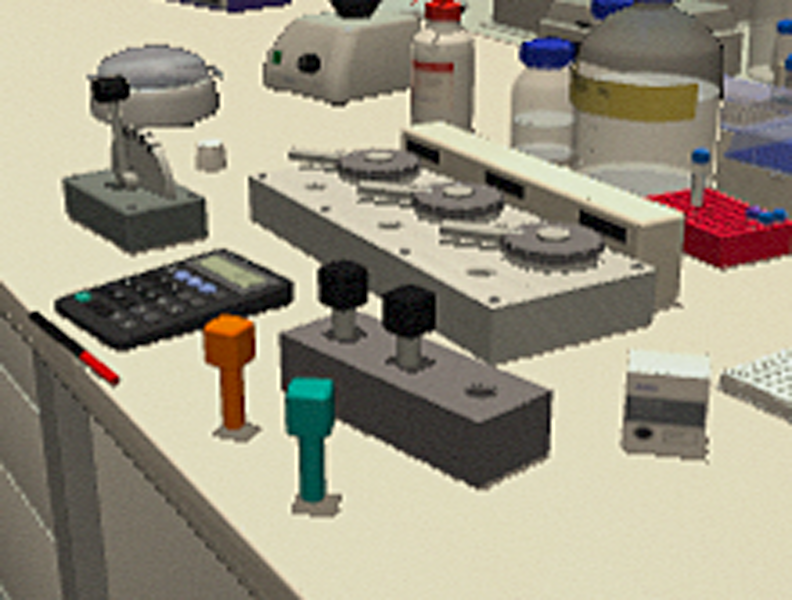

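The crop confirms two black pins in the stand's far and middle holes, with the near hole empty. The arms point left towards the robot, and the lever grip is at about (220,179) in the full image. I'll go to an overview with the wrist camera.

```bash
cat >> h.py <<'E'
def to(x,y,z,yaw=0,n=None):
    "delta row to pose with tool down; yaw 0: tool x = -world x, tool y = +world y"
    from scipy.spatial.transform import Rotation as Q
    s=robot.sense();R=np.array(s['tcp_rot']);c,t=np.cos(np.radians(yaw)),np.sin(np.radians(yaw))
    G=np.array([[-c,-t,0],[-t,c,0],[0,0,-1]]) 
    d=R.T@(np.array([x,y,z])-s['tool_pos'])*100;w=Q.from_matrix(R.T@G).as_rotvec()
    print('t',round(s['time_s'],1),'pos',np.round(s['tool_pos'],4),'F',np.round(s['wrist_force'],1),'gap',round(s['finger_gap'],4),'row',np.round(d,2).tolist(),np.round(w,3).tolist(),'rows',round(np.linalg.norm(d)/5,1))
E
python3 -m jog '[[-17.5,-15.3,-7.8,0,0,-0.379],[-17.5,-15.3,-7.8,0,0,-0.379],[-17.5,-15.3,-7.8,0,0,-0.379],[-17.5,-15.3,-7.8,0,0,-0.379],[-17.5,-15.3,-7.8,0,0,-0.379]]'
python3 -c "
from h import *
to(.45,.1,.4)"
```

```text
time_s: 0.6
tool_pos: [0.3278, 0.3492, 0.3097]
tcp_rot: [[-1.0, -0.002, -0.0], [-0.002, 1.0, -0.0], [0.0, -0.0, -1.0]]
wrist_force: [1.0, -0.1, -0.1]
finger_gap: 0.0855
grip_force: 0.0
t 0.6 pos [0.3278 0.3492 0.3097] F [ 1.  -0.1 -0.1] gap 0.0855 row [-12.17, -24.94, -9.03] [-0.0, -0.0, 0.002] rows 5.8
```

```bash
python3 -m jog '[[-12,-25,-9,0,0,0],[-12,-25,-9,0,0,0],[-12,-25,-9,0,0,0],[-12,-25,-9,0,0,0],[-12,-25,-9,0,0,0]]' >/dev/null
python3 -m jog '[[-2,-4,-1.3,0,0,0],[-2,-4,-1.3,0,0,0],[-2,-4,-1.3,0,0,0]]' | head -2
python3 -c "
from h import *
s,im=snap('wrist','w1');import json;json.dump({k:np.array(v).tolist() for k,v in s.items()},open('w1.json','w'))
cv2.imwrite('pics/w1b.png',cv2.resize(im[:,:,::-1],(800,600),interpolation=cv2.INTER_CUBIC))
to(.45,.1,.4)"
```

```text
time_s: 1.4
tool_pos: [0.451, 0.0959, 0.3991]
t 1.4 pos [0.4506 0.0969 0.3991] F [0.2 0.6 0.1] gap 0.0851 row [0.06, 0.31, -0.09] [0.0, -0.001, 0.001] rows 0.1
```

View pics/w1b.png

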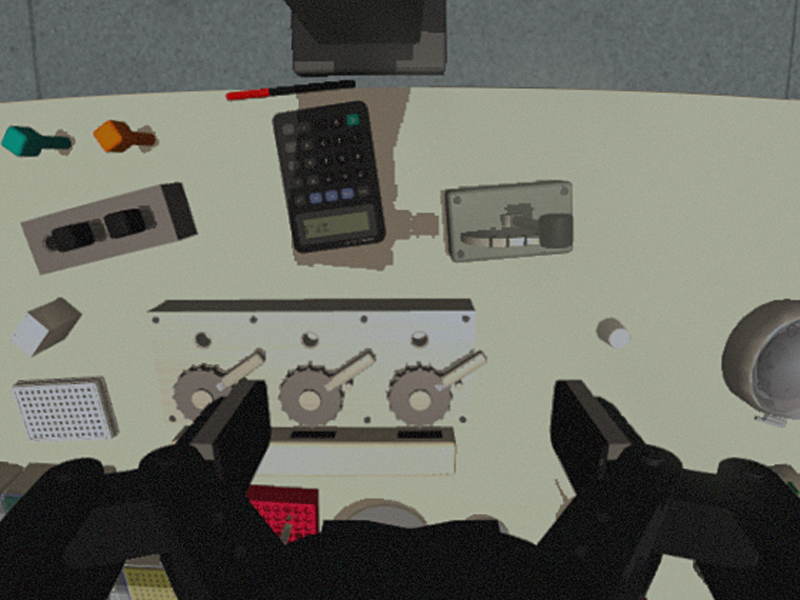

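The overview is a top-down view with image right = +y. The pump holes are at (202,339), (310,339) and (420,338), the hubs at row 400 and the console at (508,222) with its grip at (556,230). The stand is at (110,228) with pins at (75,237) and (130,222), and the calculator is at (330,180).

```bash
cat > m1.py <<'E'
from h import *
import json
s=json.load(open('w1.json'))
for l,uv,z in [('h3',(202,339),.05),('h2',(310,339),.05),('h1',(420,338),.05),('hub3',(203,400),.072),('hub2',(310,400),.072),('hub1',(420,400),.072),('grip',(556,230),.13),('cTL',(445,190),.045),('cTR',(569,181),.045),('cBR',(573,252),.045),('cBL',(449,262),.045),('deckFR',(151,312),.05),('deckFL',(474,311),.05),('pinA',(75,237),.104),('pinB',(130,222),.104),('st1',(22,223),.05),('st2',(38,274),.05),('st3',(160,184),.05),('st4',(181,240),.05),('turq',(22,140),.084),('org',(112,136),.084),('cup',(613,333),.03),('calcnear',(383,240),.021)]:
    print(l,np.round(atz('wrist',[np.array(uv)*.7],z,s)[0],3))
E
python3 m1.py; python3 -c "
from h import *
to(.46,.17,.27)"
```

```text
h3 [ 0.565 -0.134  0.05 ]
h2 [ 0.564 -0.013  0.05 ]
h1 [0.563 0.107 0.05 ]
hub3 [ 0.628 -0.132  0.072]
hub2 [ 0.627 -0.013  0.072]
hub1 [0.627 0.107 0.072]
grip [0.435 0.222 0.13 ]
cTL [0.406 0.132 0.045]
cTR [0.396 0.258 0.045]
cBR [0.469 0.268 0.045]
cBL [0.48  0.137 0.045]
deckFR [ 0.534 -0.188  0.05 ]
deckFL [0.533 0.165 0.05 ]
pinA [ 0.442 -0.223  0.104]
pinB [ 0.429 -0.165  0.104]
st1 [ 0.433 -0.322  0.05 ]
st2 [ 0.49  -0.315  0.05 ]
st3 [ 0.397 -0.159  0.05 ]
st4 [ 0.455 -0.143  0.05 ]
turq [ 0.349 -0.278  0.084]
org [ 0.35  -0.183  0.084]
cup [0.565 0.329 0.03 ]
calcnear [0.461 0.067 0.021]
t 1.4 pos [0.4506 0.0969 0.3991] F [0.2 0.6 0.1] gap 0.0851 row [-0.96, 7.31, 12.91] [0.0, -0.001, 0.001] rows 3.0
```

```bash
python3 -m jog '[[-0.5,8.5,12,0,0,0],[-0.5,8.5,12,0,0,0],[-0.5,8.5,12,0,0,0],[-0.5,8.5,12,0,0,0]]' | head -2
python3 -c "
from h import *
s,im=snap('wrist','w2');import json;json.dump({k:np.array(v).tolist() for k,v in s.items()},open('w2.json','w'))
cv2.imwrite('pics/w2b.png',cv2.resize(im[:,:,::-1],(800,600),interpolation=cv2.INTER_CUBIC))"
```

```text
time_s: 1.85
tool_pos: [0.4521, 0.1853, 0.2736]
```

View pics/w2b.png

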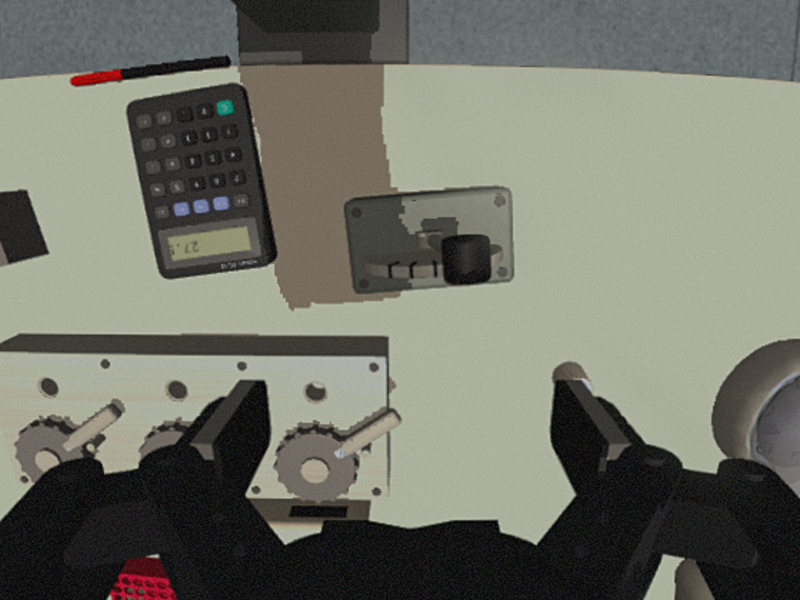

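The closer view shows the console corners at (347,200) and (512,188), with the grip at (466,258). The marks on the plate's rim are at about (390,270), (412,270) and (436,269). I'll compare these with the scale geometry.

Run:
```python
from h import *
import json
s=json.load(open('w2.json'))
f=lambda uv,z:np.round(atz('wrist',[np.array(uv)*.7],z,s)[0],4)
for l,uv,z in [('m1',(391,270),.095),('m2',(412,270),.1015),('m3',(436,269),.104),('grip',(466,256),.142),('griptop',(466,238),.15),('c',(347,200),.045),('c',(512,188),.045),('c',(513,282),.045),('c',(352,294),.045),('hub1',(315,470),.072),('h1',(316,391),.05),('cup',(570,372),.03)]: print(l,f(uv,z))
im=cv2.imread('pics/w2.png');cv2.imwrite('pics/w2c.png',cv2.resize(im[120:215,235:370],None,fx=5.9,fy=5.9,interpolation=cv2.INTER_CUBIC))
```

```text
m1 [0.4502 0.1725 0.095 ]
m2 [0.4487 0.1868 0.1015]
m3 [0.4474 0.2027 0.104 ]
grip [0.4317 0.2178 0.142 ]
griptop [0.4201 0.2164 0.15  ]
c [0.4065 0.1373 0.045 ]
c [0.3965 0.2626 0.045 ]
c [0.4697 0.2678 0.045 ]
c [0.4805 0.1394 0.045 ]
hub1 [0.626  0.1072 0.072 ]
h1 [0.5637 0.1073 0.05  ]
cup [0.5542 0.3273 0.03  ]
```

View pics/w2c.png

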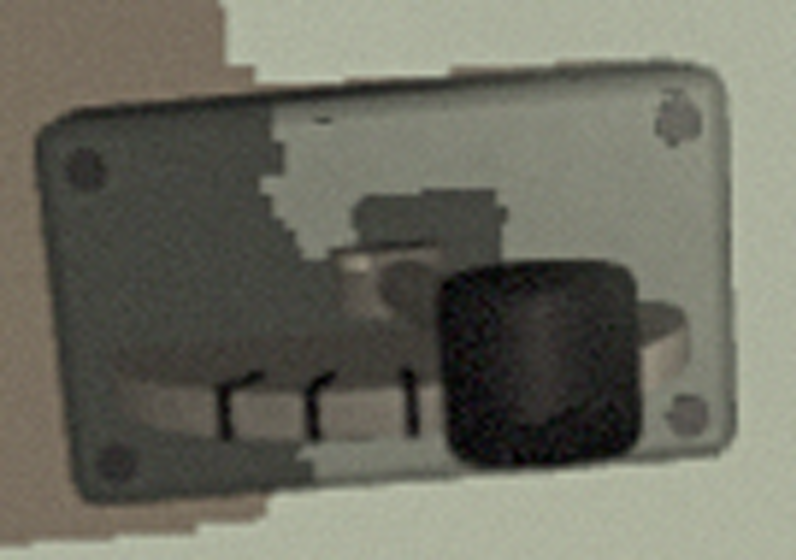

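The visible marks fit the fourth, third and second marks for a console yaw of about +4.6°, with idle on the +y side. That puts the lever at roughly 0.43 rad. I'll move over the grip.

```bash
python3 -m jog '[[2,3.2,5,0,0,-0.08],[2,3.2,5,0,0,-0.08],[2,3.2,5,0,0,-0.08],[2,3.2,5,0,0,-0.08]]' -0.3 30 | head -2
python3 -c "
from h import *
to(.432,.217,.125,4.6)"
```

```text
time_s: 2.3
tool_pos: [0.4363, 0.2135, 0.2314]
t 2.3 pos [0.4363 0.2135 0.2314] F [-0.   0.   0.3] gap 0.0552 row [0.43, 0.38, 10.64] [-0.0, 0.002, 0.001] rows 2.1
```

```bash
python3 -m jog '[[0,0,4,0,0,0],[0,0,8,0,0,0],[0,0,9.8,0,0,0],[0,0,9.8,0,0,0]]' | head -6
python3 -c "
from h import *
to(.432,.217,.125,4.6)"
python3 -m jog '[[0,0,0,0,0,0],[0,0,0,0,0,0],[0,0,0,0,0,0],[0,0,0,0,0,0],[0,0,0,0,0,0]]' 1 30
python3 -c "
from h import *
to(.432,.217,.125,4.6)"
```

```text
time_s: 2.7
tool_pos: [0.4354, 0.2128, 0.1306]
tcp_rot: [[-0.997, -0.08, -0.002], [-0.08, 0.997, -0.0], [0.002, -0.0, -1.0]]
wrist_force: [-0.8, 0.0, 0.3]
finger_gap: 0.0554
grip_force: 0.0
t 2.7 pos [0.4354 0.2128 0.1306] F [-0.8  0.   0.3] gap 0.0554 row [0.3, 0.44, 0.56] [-0.0, -0.002, -0.001] rows 0.2
time_s: 3.2
tool_pos: [0.4373, 0.2139, 0.1342]
tcp_rot: [[-0.997, -0.081, 0.004], [-0.081, 0.997, 0.001], [-0.004, 0.0, -1.0]]
wrist_force: [0.1, -0.6, 6.0]
finger_gap: 0.0269
grip_force: 29.9
t 3.2 pos [0.4373 0.2139 0.1342] F [ 0.1 -0.6  6. ] gap 0.0269 row [0.51, 0.35, 0.92] [0.0, 0.004, 0.001] rows 0.2
```

```bash
python3 -m jog '[[0,0,0,0,0,0],[0,0,0,0,0,0],[0.2,0,0.9,0,0,0],[0.2,0,0.9,0,0,0]]' -0.3 30 >/dev/null
python3 -m jog '[[0,0,0,0,0,0],[0,0,0,0,0,0],[0,0,0,0,0,0],[0,0,0,0,0,0],[0,0,0,0,0,0]]' 1 30
python3 -c "
from h import *
to(.4287,.2553,.1094,4.6)"
```

```text
time_s: 4.1
tool_pos: [0.4335, 0.2136, 0.1225]
tcp_rot: [[-0.997, -0.081, -0.0], [-0.081, 0.997, 0.0], [0.0, 0.0, -1.0]]
wrist_force: [-1.2, -0.4, 0.0]
finger_gap: 0.0277
grip_force: 29.6
t 4.1 pos [0.4335 0.2136 0.1225] F [-1.2 -0.4  0. ] gap 0.0277 row [0.14, 4.2, 1.31] [0.0, -0.0, 0.001] rows 0.9
```

```bash
python3 -m jog '[[0,1.17,0.23,0,0,0],[0,2.34,0.61,0,0,0],[0,3.37,1.09,0,0,0],[0,4.18,1.59,0,0,0],[0,4.35,1.7,0,0,0]]'
python3 -m jog '[[0,0,0,0,0,0],[0,0.1,0.1,0,0,0],[0,0.1,0.1,0,0,0]]'
```

```text
time_s: 4.6
tool_pos: [0.431, 0.2539, 0.1082]
tcp_rot: [[-0.997, -0.08, 0.003], [-0.08, 0.997, -0.01], [-0.002, -0.01, -1.0]]
wrist_force: [-9.6, -25.9, 33.0]
finger_gap: 0.027
grip_force: 70.2
time_s: 4.9
tool_pos: [0.431, 0.2539, 0.1082]
tcp_rot: [[-0.997, -0.079, 0.003], [-0.079, 0.997, -0.01], [-0.002, -0.011, -1.0]]
wrist_force: [-12.2, -26.4, 34.8]
finger_gap: 0.0272
grip_force: 70.0
```

```bash
python3 -m jog '[[0,0,0,0,0,0],[0,0,0,0,0,0],[0,0,0,0,0,0]]' -0.3 | tail -3
python3 -m jog '[[0,0,-3,0,0,0],[0,0,-8,0,0,0],[0,0,-13,0,0,0],[0,-4,-17,0,0,0],[0,-4,-17,0,0,0]]' | head -2
python3 -c "
from h import *
s,im=snap('wrist','w3');import json;json.dump({k:np.array(v).tolist() for k,v in s.items()},open('w3.json','w'))
cv2.imwrite('pics/w3c.png',cv2.resize(im[70:280,200:480,::-1],None,fx=2.8,fy=2.8,interpolation=cv2.INTER_CUBIC))
to(.46,-.05,.33)"
```

```text
wrist_force: [-0.4, 0.5, 0.5]
finger_gap: 0.0553
grip_force: 0.0
time_s: 5.7
tool_pos: [0.435, 0.2168, 0.2792]
t 5.8 pos [0.4347 0.217  0.2775] F [ 0.2 -0.6  0.5] gap 0.0553 row [-0.42, -26.82, -5.26] [0.001, 0.005, 0.08] rows 5.5
```

View pics/w3c.png

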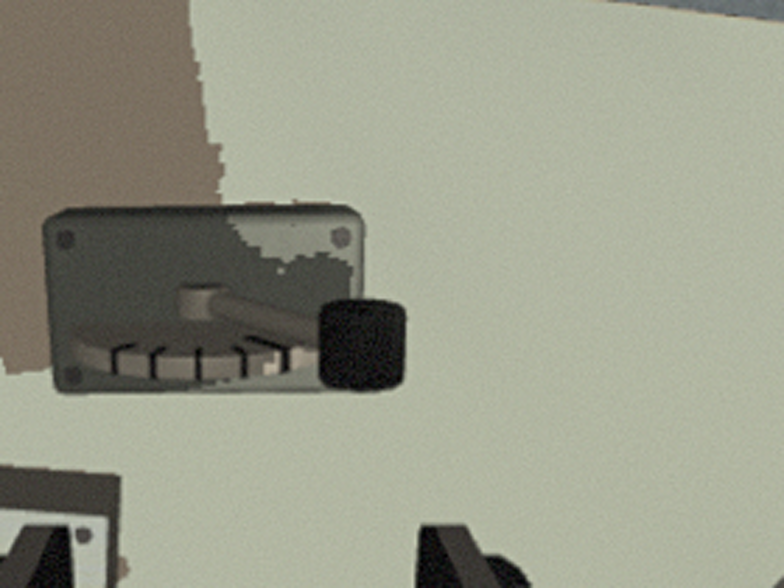

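The marks are at x = 115, 155, 198 and 243 in the crop. The long idle line is at (268,350), and the lever leans right at its stop. Next I'll go to the stand.

```bash
python3 -m jog '[[0.8,-20,0,0,0,-0.138],[0.8,-20,0,0,0,-0.138],[0.8,-20,0,0,0,-0.138],[0.8,-20,0,0,0,-0.138]]' -0.05| head -2
python3 -c "
from h import *
to(.45,-.19,.28,12.5)"
```

```text
time_s: 6.15
tool_pos: [0.4408, 0.0225, 0.2728]
t 6.2 pos [0.4408 0.0225 0.2728] F [ 1.4  0.1 -0.1] gap 0.0447 row [3.74, -20.94, -0.74] [0.001, -0.001, 0.002] rows 4.3
```

```bash
python3 -m jog '[[3.7,-20.8,-0.7,0,0,0],[3.7,-20.8,-0.7,0,0,0],[3.7,-20.8,-0.7,0,0,0],[3.7,-20.8,-0.7,0,0,0],[3.7,-20.8,-0.7,0,0,0]]' | head -2
python3 -m jog '[[0,0,0,0,0,0]]' | head -2
python3 -c "
from h import *
s,im=snap('wrist','w4');import json;json.dump({k:np.array(v).tolist() for k,v in s.items()},open('w4.json','w'))
cv2.imwrite('pics/w4b.png',cv2.resize(im[:,:,::-1],(800,600),interpolation=cv2.INTER_CUBIC))
to(.45,-.19,.28,12.5)"
```

```text
time_s: 6.65
tool_pos: [0.45, -0.1911, 0.2791]
time_s: 6.75
tool_pos: [0.4501, -0.1885, 0.2795]
t 6.8 pos [ 0.4502 -0.1871  0.28  ] F [-0.7 -0.1 -0.2] gap 0.0449 row [0.08, -0.28, 0.0] [0.002, -0.001, -0.0] rows 0.1
```

View pics/w4b.png

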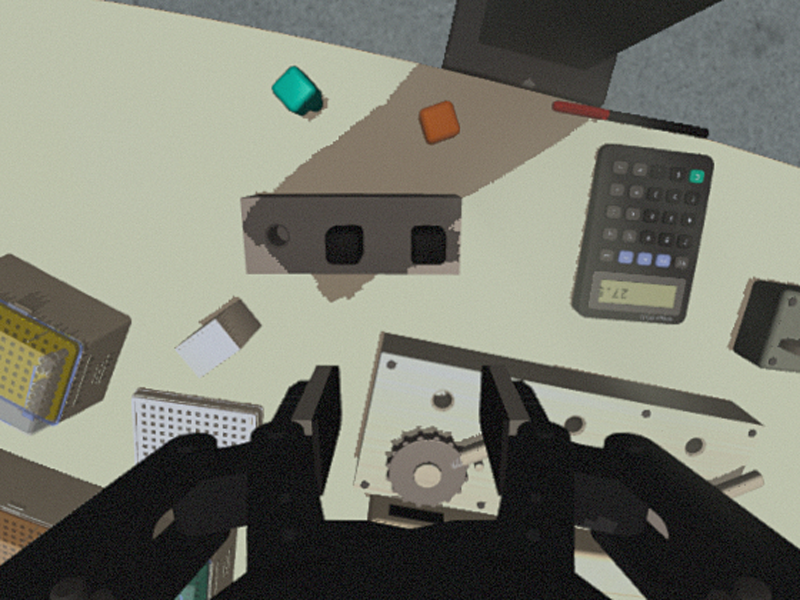

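The view shows the stand at (350,235) with black grips at (345,246) and (429,246), square with the tool. The left hole (278,236) is empty.

Run:
```python
from h import *
import json
s=json.load(open('w4.json'))
f=lambda uv,z:np.round(atz('wrist',[np.array(uv)*.7],z,s)[0],4)
for l,uv,z in [('pM',(344.5,247),.104),('pR',(429,247),.104),('hole',(278,236),.05),('st',(241,197),.05),('st',(461,197),.05),('st',(459,274),.05),('st',(247,274),.05),('h3',(443,400),.05),('hub3',(428,475),.072),('h2',(574,424),.05),('h1',(695,446),.05)]: print(l,f(uv,z))
p=f((429,247),.104);to(p[0],p[1],.2,12.5);to(p[0],p[1],.07,12.5)
```

```text
pM [ 0.4426 -0.2342  0.104 ]
pR [ 0.4305 -0.1791  0.104 ]
hole [ 0.4555 -0.2918  0.05  ]
st [ 0.4316 -0.3244  0.05  ]
st [ 0.3961 -0.1597  0.05  ]
st [ 0.4548 -0.1467  0.05  ]
st [ 0.4909 -0.3119  0.05  ]
h3 [ 0.5652 -0.1331  0.05  ]
hub3 [ 0.6267 -0.1329  0.072 ]
h2 [ 0.5643 -0.0139  0.05  ]
h1 [0.5644 0.1068 0.05  ]
t 6.8 pos [ 0.4502 -0.1871  0.28  ] F [-0.7 -0.1 -0.2] gap 0.0449 row [1.74, 1.19, 8.01] [0.002, -0.001, -0.0] rows 1.7
t 6.8 pos [ 0.4502 -0.1871  0.28  ] F [-0.7 -0.1 -0.2] gap 0.0449 row [1.72, 1.16, 21.01] [0.002, -0.001, -0.0] rows 4.2
```

```bash
python3 -m jog '[[1.7,1.2,3,0,0,0],[1.7,1.2,8,0,0,0],[1.7,1.2,11,0,0,0],[1.7,1.2,14,0,0,0],[1.7,1.2,14,0,0,0]]' -0.05| head -2
python3 -c "
from h import *
to(.4305,-.1791,.069,12.5)"
```

```text
time_s: 7.3
tool_pos: [0.4294, -0.176, 0.1372]
t 7.3 pos [ 0.4294 -0.176   0.1372] F [-0.2  0.9  0.3] gap 0.0446 row [-0.07, -0.37, 6.82] [0.006, -0.004, 0.003] rows 1.4
```

```bash
python3 -m jog '[[0,-0.2,1,0,0,0],[0,-0.2,1,0,0,0],[0,-0.2,1,0,0,0]]' | head -2
python3 -c "
from h import *
s,im=snap('wrist','w5')
print(proj('wrist',[[.4305,-.1791,.104]],s)/.7)
to(.4305,-.1791,.069,12.5)"
```

```text
time_s: 7.6
tool_pos: [0.4323, -0.1816, 0.1327]
[[417.00829835 352.14111815]]
t 7.7 pos [ 0.4323 -0.1817  0.1327] F [-0.5  1.1 -0.4] gap 0.0447 row [0.12, 0.3, 6.37] [-0.001, 0.001, 0.001] rows 1.3
```

View pics/w5.png

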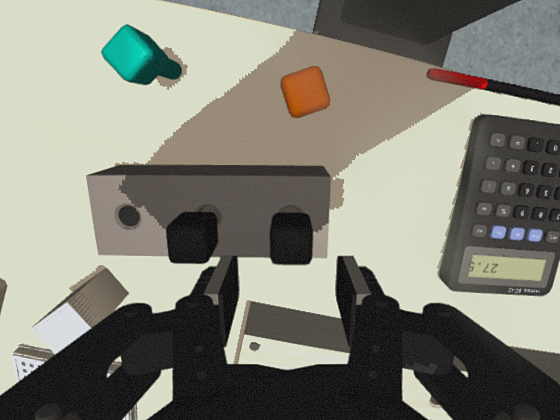

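The projected pin top at (292,246) matches the picture, and the fingers straddle it. I'll descend and grip.

```bash
python3 -m jog '[[0.1,0.25,2.5,0,0,0],[0.1,0.25,5,0,0,0],[0.1,0.25,6.4,0,0,0],[0.1,0.25,6.4,0,0,0],[0.1,0.25,6.4,0,0,0]]' | grep -E 'pos|force'
python3 -m jog '[[0,0,0,0,0,0],[0,0,0,0,0,0],[0,0,0,0,0,0],[0,0,0,0,0,0]]' 1 90
python3 -c "
from h import *
to(.4305,-.1791,.069,12.5)"
```

```text
tool_pos: [0.4305, -0.1795, 0.0684]
wrist_force: [0.7, -0.2, 0.0]
grip_force: 0.0
time_s: 8.55
tool_pos: [0.4309, -0.1798, 0.069]
tcp_rot: [[-0.976, -0.218, 0.002], [-0.218, 0.976, -0.001], [-0.002, -0.002, -1.0]]
wrist_force: [-1.7, 0.9, 6.7]
finger_gap: 0.023
grip_force: 88.0
t 8.6 pos [ 0.4309 -0.1798  0.069 ] F [-1.7  0.9  6.7] gap 0.023 row [0.03, 0.08, 0.0] [-0.002, 0.002, 0.001] rows 0.0
```

```bash
python3 -m jog '[[0,0,-2,0,0,0],[0,0,-5,0,0,0],[0,0,-9,0,0,0],[0,0,-12.5,0,0,0],[-4,1,-13,0,0,0.1]]' | grep -E 'pos|gap|force'
python3 -m jog '[[-16.5,5.3,0,0,0,0.118],[-16.5,5.3,0,0,0,0.118],[-16.5,5.3,0,0,0,0.118],[-16.5,5.3,0,0,0,0.118],[-16.5,5.3,0,0,0,0.118]]' | grep -E 'pos|gap|force'
python3 -c "
from h import *
to(.618,-.072,.103,0)"
```

```text
tool_pos: [0.4676, -0.1635, 0.2034]
wrist_force: [0.8, -1.0, 0.3]
finger_gap: 0.023
grip_force: 88.6
tool_pos: [0.6264, -0.0869, 0.1966]
wrist_force: [0.1, -0.1, -1.4]
finger_gap: 0.0227
grip_force: 88.6
t 9.6 pos [ 0.6264 -0.0869  0.1966] F [ 0.1 -0.1 -1.4] gap 0.0227 row [0.84, 1.48, 9.36] [0.001, -0.0, 0.004] rows 1.9
```

```bash
python3 -m jog '[[0.85,1.5,0,0,0,0],[0.85,1.5,3,0,0,0],[0.85,1.5,6,0,0,0],[0.85,1.5,6,0,0,0],[0.85,1.5,6,0,0,0]]' | grep -E 'pos|gap|force'
python3 -c "
from h import *
s,im=snap('wrist','w6');s2,im2=snap('side','d6')
cv2.imwrite('pics/w6c.png',np.hstack([cv2.resize(im[210:410,180:400,::-1],(440,400)),cv2.resize(im2[170:290,250:370,::-1],(360,400),interpolation=cv2.INTER_CUBIC)]))
to(.618,-.072,.103,0)"
```

```text
tool_pos: [0.6154, -0.0738, 0.1381]
wrist_force: [0.0, -0.2, -0.9]
finger_gap: 0.0229
grip_force: 88.7
t 10.2 pos [ 0.6167 -0.0742  0.1397] F [-1.5 -0.2  0.1] gap 0.023 row [-0.12, 0.22, 3.67] [-0.001, 0.002, 0.001] rows 0.7
```

View pics/w6c.png

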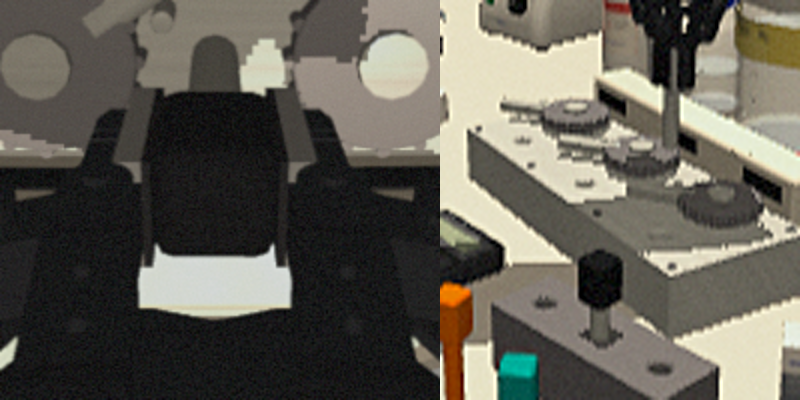

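The pin hangs straight in the pads, between wheels 3 and 2, to the left of arm 3. I'll lower it beside the arm.

```bash
python3 -m jog '[[-0.1,0.2,1.5,0,0,0],[-0.1,0.2,3,0,0,0],[-0.1,0.2,3.6,0,0,0],[-0.1,0.2,3.6,0,0,0],[-0.1,0.2,3.6,0,0,0]]' | grep -E 'pos|gap|force'
python3 -c "
from h import *
to(.618,-.072,.103,0)
s=robot.sense();p=s['tool_pos'];A=np.array([.627,-.1333])
for a in range(100,185,8):
    q=A+.062*np.array([np.cos(np.radians(a)),np.sin(np.radians(a))]);d=(q-p[:2])*100;print(a,np.round([-d[0],d[1]],2))
"
```

```text
tool_pos: [0.6167, -0.0714, 0.101]
wrist_force: [0.6, -0.7, -0.3]
finger_gap: 0.0229
grip_force: 88.8
t 10.7 pos [ 0.6167 -0.0714  0.101 ] F [ 0.6 -0.7 -0.3] gap 0.0229 row [-0.13, -0.06, -0.2] [0.0, -0.001, 0.001] rows 0.0
100 [ 0.05 -0.08]
108 [ 0.89 -0.29]
116 [ 1.69 -0.61]
124 [ 2.44 -1.05]
132 [ 3.12 -1.58]
140 [ 3.72 -2.2 ]
148 [ 4.23 -2.9 ]
156 [ 4.64 -3.66]
164 [ 4.93 -4.48]
172 [ 5.11 -5.32]
180 [ 5.17 -6.19]
```

```bash
python3 -m jog '[[0.9,-0.3,-0.1,0,0,0],[1.7,-0.6,-0.1,0,0,0],[2.4,-1.05,-0.1,0,0,0],[3.1,-1.6,-0.1,0,0,0],[3.7,-2.2,-0.1,0,0,0]]' | grep -E 'pos|gap|force'
python3 -m jog '[[0.5,-0.7,0,0,0,0],[0.9,-1.45,0,0,0,0],[1.2,-2.3,0,0,0,0],[1.4,-3.1,0,0,0,0],[1.45,-4,0,0,0,0]]' | grep -E 'pos|gap|force'
python3 -m jog '[[0,0,0,0,0,0],[0,0,0,0,0,0]]' | grep -E 'pos|gap|force'
python3 -c "
from h import *
s,im=snap('side','d7')
cv2.imwrite('pics/d7c.png',cv2.resize(im[160:300,230:390,::-1],(686,600),interpolation=cv2.INTER_CUBIC))
to(.565,-.1333,.103,0)"
```

```text
tool_pos: [0.5799, -0.0939, 0.103]
wrist_force: [4.9, 2.2, -0.4]
finger_gap: 0.023
grip_force: 88.6
tool_pos: [0.5649, -0.1331, 0.1026]
wrist_force: [1.7, 6.7, -0.3]
finger_gap: 0.0226
grip_force: 88.8
tool_pos: [0.5648, -0.1332, 0.1025]
wrist_force: [-0.3, 5.0, 1.6]
finger_gap: 0.023
grip_force: 88.9
t 11.9 pos [ 0.5648 -0.1331  0.1025] F [-0.5  3.9  2.4] gap 0.0231 row [-0.02, -0.02, -0.05] [0.001, -0.001, 0.001] rows 0.0
```

View pics/d7c.png

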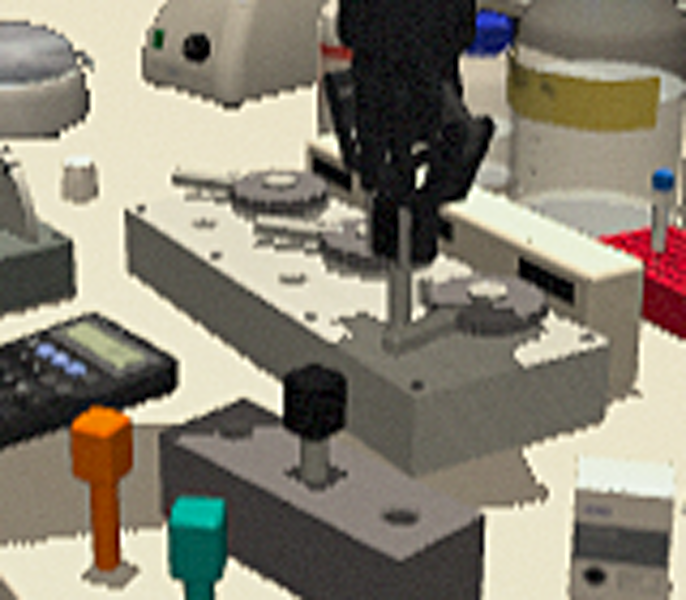

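The arm is pushed past the hole, with the pin over it at (398,340) in the crop. I'll lower the pin.

```bash
python3 -m jog '[[0,0,0.4,0,0,0],[0,0,0.8,0,0,0],[0,0,1.2,0,0,0],[0,0,1.2,0,0,0]]' | grep -E 'pos|gap|force'
python3 -c "
from h import *
to(.565,-.1333,.073,0)"
```

```text
tool_pos: [0.5647, -0.1329, 0.0898]
wrist_force: [0.7, 4.6, -2.8]
finger_gap: 0.0229
grip_force: 88.9
t 12.3 pos [ 0.5647 -0.1329  0.0898] F [ 0.7  4.6 -2.8] gap 0.0229 row [-0.03, -0.04, 1.68] [0.001, -0.002, 0.002] rows 0.3
```

Foot at about 0.041, so it has entered the hole. Continuing.

```bash
python3 -m jog '[[0,0,0.5,0,0,0],[0,0,1.0,0,0,0],[0,0,1.5,0,0,0],[0,0,1.75,0,0,0],[0,0,1.75,0,0,0]]' | grep -E 'pos|gap|force'
```

```text
tool_pos: [0.5651, -0.1331, 0.0731]
wrist_force: [-2.2, 5.7, 1.7]
finger_gap: 0.0228
grip_force: 89.2
```

```bash
python3 -m jog '[[0,0,0.1,0,0,0],[0,0,0.1,0,0,0],[0,0,0.1,0,0,0],[0,0,0.1,0,0,0]]' -0.05 | grep -E 'pos|gap|force'
python3 -m jog '[[0,0,-3,0,0,0],[0,0,-7,0,0,0],[0,0,-12,0,0,0],[0,0,-17,0,0,0],[0,0,-17,0,0,0]]' | grep -E 'pos|gap|force'
python3 -c "
from h import *
to(.45,-.22,.25,12.5)"
```

```text
tool_pos: [0.5656, -0.1339, 0.0721]
wrist_force: [0.3, -0.2, 0.1]
finger_gap: 0.0449
grip_force: 0.0
tool_pos: [0.5681, -0.135, 0.2502]
wrist_force: [0.3, -0.3, -0.5]
finger_gap: 0.0451
grip_force: 0.0
t 13.7 pos [ 0.5681 -0.135   0.2502] F [ 0.3 -0.3 -0.5] gap 0.0451 row [11.82, -8.48, -0.05] [-0.006, 0.009, -0.217] rows 2.9
```

```bash
python3 -m jog '[[11.8,-8.5,0,0,0,-0.217],[11.8,-8.5,0,0,0,-0.217],[11.8,-8.5,0,0,0,-0.217],[11.8,-8.5,0,0,0,-0.217],[11.8,-8.5,0,0,0,-0.217]]' | grep -E 'pos'
python3 -m jog '[[0,0,0,0,0,0],[0,0,0,0,0,0]]' | grep -E 'pos'
python3 -c "
from h import *
s,im=snap('wrist','w8');import json;json.dump({k:np.array(v).tolist() for k,v in s.items()},open('w8.json','w'))
cv2.imwrite('pics/w8b.png',cv2.resize(im[:,:,::-1],(800,600),interpolation=cv2.INTER_CUBIC))
print(proj('wrist',[[.4434,-.2357,.104],[.565,-.1333,.108]],s)/.7)"
```

```text
tool_pos: [0.4473, -0.2196, 0.2422]
tool_pos: [0.4484, -0.2181, 0.2419]
[[382.55407394 271.03590902]
 [493.91754586 475.86547247]]
```

View pics/w8b.png

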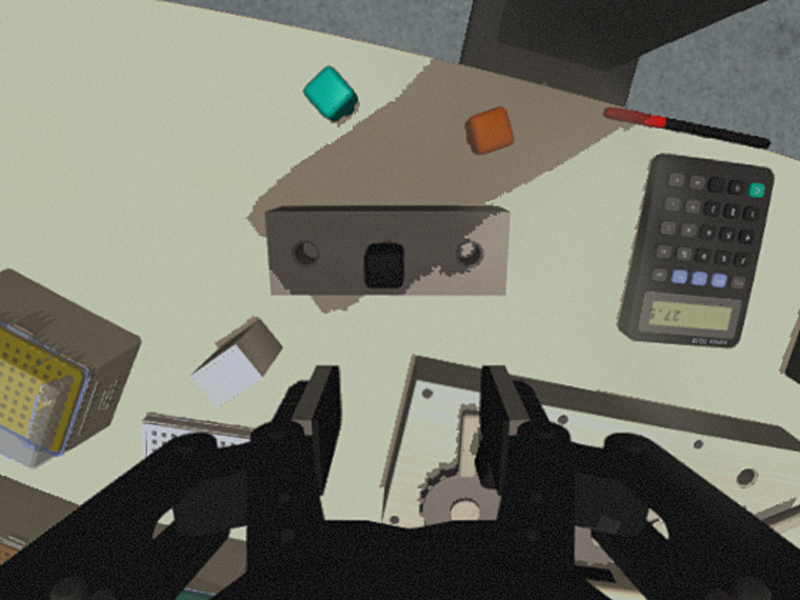

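The stand has not moved: the grip is at (384,268), as predicted. Arm 3 is locked, seen at (467,440). I'll grip the second pin.

```bash
python3 -c "
from h import *
import json
s=json.load(open('w8.json'));print(atz('wrist',[np.array([384.5,268.5])*.7],.104,s))
to(.4428,-.2347,.14,12.5)"
```

```text
[[ 0.44163425 -0.23488257  0.104     ]]
t 14.4 pos [ 0.4484 -0.2181  0.2419] F [ 0.7  0.1 -0.7] gap 0.0443 row [0.91, -1.5, 10.19] [0.0, 0.0, 0.002] rows 2.1
```

```bash
python3 -m jog '[[0.95,-1.5,4,0,0,0],[0.95,-1.5,8,0,0,0],[0.95,-1.5,10.2,0,0,0],[0.95,-1.5,10.2,0,0,0],[0.95,-1.5,10.2,0,0,0]]' | grep -E 'pos'
python3 -c "
from h import *
to(.4425,-.2350,.069,12.5)"
```

```text
tool_pos: [0.4421, -0.2351, 0.1406]
t 14.9 pos [ 0.4421 -0.2351  0.1406] F [ 0.1 -0.4  0.6] gap 0.0448 row [-0.04, -0.01, 7.16] [0.0, -0.0, 0.001] rows 1.4
```

```bash
python3 -m jog '[[0,0,3,0,0,0],[0,0,5.5,0,0,0],[0,0,7.15,0,0,0],[0,0,7.15,0,0,0],[0,0,7.15,0,0,0]]' | grep -E 'pos|force'
python3 -m jog '[[0,0,0,0,0,0],[0,0,0,0,0,0],[0,0,0,0,0,0],[0,0,0,0,0,0]]' 1 90| grep -E 'pos|force|gap'
python3 -m jog '[[0,0,-2,0,0,0],[0,0,-5,0,0,0],[0,0,-9,0,0,0],[0,0,-12.5,0,0,0],[0,0,-13,0,0,0]]' | grep -E 'pos|gap|force'
python3 -c "
from h import *
to(.618,.048,.2,0)"
```

```text
tool_pos: [0.4426, -0.236, 0.0704]
wrist_force: [0.3, 0.4, 0.5]
grip_force: 0.0
tool_pos: [0.4427, -0.2363, 0.0706]
wrist_force: [-1.1, 0.9, 7.0]
finger_gap: 0.0232
grip_force: 87.8
tool_pos: [0.4434, -0.237, 0.2042]
wrist_force: [-0.0, 0.0, -1.2]
finger_gap: 0.0227
grip_force: 88.6
t 16.4 pos [ 0.4434 -0.237   0.2042] F [-0.   0.  -1.2] gap 0.0227 row [-23.22, 24.05, 0.37] [-0.006, 0.005, 0.218] rows 6.7
```

```bash
python3 -m jog '[[-23.2,24,0,0,0,0.218],[-23.2,24,0,0,0,0.218],[-23.2,24,0,0,0,0.218],[-23.2,24,0,0,0,0.218],[-23.2,24,0,0,0,0.218]]' | grep -E 'pos'
python3 -c "
from h import *
to(.618,.048,.2,0)"
```

```text
tool_pos: [0.57, -0.0259, 0.1986]
t 16.9 pos [ 0.57   -0.0259  0.1986] F [ 1.3 -0.4 -0.5] gap 0.0227 row [-4.8, 7.39, -0.14] [-0.0, 0.001, 0.0] rows 1.8
```

```bash
python3 -m jog '[[-4.8,7.4,0,0,0,0],[-4.8,7.4,0,0,0,0],[-4.8,7.4,0,0,0,0],[-4.8,7.4,3,0,0,0],[-4.8,7.4,5,0,0,0]]' | grep -E 'pos'
python3 -c "
from h import *
to(.618,.048,.1045,0)"
```

```text
tool_pos: [0.6169, 0.0462, 0.1471]
t 17.4 pos [0.6169 0.0462 0.1471] F [-0.5 -0.3 -1.7] gap 0.0232 row [-0.11, 0.18, 4.26] [-0.0, -0.0, 0.001] rows 0.9
```

```bash
python3 -m jog '[[0,0.15,1.5,0,0,0],[0,0.15,3,0,0,0],[0,0.15,4.1,0,0,0],[0,0.15,4.1,0,0,0],[0,0.15,4.1,0,0,0]]' | grep -E 'pos|gap|force'
python3 -c "
from h import *
to(.618,.048,.1045,0)
s=robot.sense();p=s['tool_pos'];A=np.array([.6267,-.0135])
for a in range(100,185,8):
    q=A+.062*np.array([np.cos(np.radians(a)),np.sin(np.radians(a))]);d=(q-p[:2])*100;print(a,np.round([-d[0],d[1]],2))
"
```

```text
tool_pos: [0.6173, 0.0475, 0.108]
wrist_force: [0.4, -0.2, -0.2]
finger_gap: 0.0228
grip_force: 88.7
t 17.9 pos [0.6173 0.0475 0.108 ] F [ 0.4 -0.2 -0.2] gap 0.0228 row [-0.07, 0.05, 0.35] [0.0, 0.001, 0.0] rows 0.1
100 [0.14 0.  ]
108 [ 0.98 -0.21]
116 [ 1.78 -0.53]
124 [ 2.53 -0.96]
132 [ 3.21 -1.5 ]
140 [ 3.81 -2.12]
148 [ 4.32 -2.82]
156 [ 4.72 -3.58]
164 [ 5.02 -4.39]
172 [ 5.2  -5.24]
180 [ 5.26 -6.1 ]
```

```bash
python3 -m jog '[[0.1,0,0.35,0,0,0],[1,-0.2,0.35,0,0,0],[1.8,-0.55,0.35,0,0,0],[2.5,-0.95,0.35,0,0,0],[3.2,-1.5,0.35,0,0,0]]' | grep -E 'pos|gap|force'
python3 -m jog '[[0.6,-0.6,0,0,0,0],[1.1,-1.3,0,0,0,0],[1.5,-2.1,0,0,0,0],[1.8,-2.9,0,0,0,0],[2,-3.75,0,0,0,0]]' | grep -E 'pos|gap|force'
python3 -m jog '[[0.05,-0.85,0,0,0,0],[0.05,-0.85,0,0,0,0],[0.05,-0.85,0,0,0,0]]' | grep -E 'pos|gap|force'
python3 -c "
from h import *
to(.5645,-.0135,.0745,0)"
```

```text
tool_pos: [0.5856, 0.0325, 0.1048]
wrist_force: [4.9, 1.0, -1.0]
finger_gap: 0.0232
grip_force: 88.6
tool_pos: [0.565, -0.0045, 0.1044]
wrist_force: [3.5, 6.2, -0.8]
finger_gap: 0.0226
grip_force: 88.7
tool_pos: [0.5642, -0.0129, 0.1042]
wrist_force: [-0.4, 5.6, 2.1]
finger_gap: 0.0227
grip_force: 89.0
t 19.1 pos [ 0.5642 -0.0129  0.1042] F [-0.4  5.6  2.1] gap 0.0227 row [-0.03, -0.06, 2.97] [0.001, -0.0, -0.0] rows 0.6
```

```bash
python3 -m jog '[[0,-0.05,0.4,0,0,0],[0,-0.05,0.8,0,0,0],[0,-0.05,1.2,0,0,0],[0,-0.05,1.2,0,0,0]]' | grep -E 'pos|gap|force'
python3 -m jog '[[0,0,0.5,0,0,0],[0,0,1.0,0,0,0],[0,0,1.5,0,0,0],[0,0,1.75,0,0,0],[0,0,1.75,0,0,0]]' | grep -E 'pos|gap|force'
```

```text
tool_pos: [0.564, -0.0132, 0.0913]
wrist_force: [0.9, 5.4, -1.9]
finger_gap: 0.0227
grip_force: 88.8
tool_pos: [0.5642, -0.0135, 0.0747]
wrist_force: [-1.8, 5.2, 2.9]
finger_gap: 0.0228
grip_force: 89.5
```

Home. I'll release, lift and look at both.

```bash
python3 -m jog '[[0,0,0.1,0,0,0],[0,0,0.1,0,0,0],[0,0,0.1,0,0,0],[0,0,0.1,0,0,0]]' -0.05 | grep -E 'pos|gap|force'
python3 -m jog '[[0,0,-3,0,0,0],[0,0,-7,0,0,0],[0,0,-12,0,0,0],[3,0,-17,0,0,0],[7,0,-17,0,0,0]]' | grep -E 'pos|gap|force'
python3 -m jog '[[5,0,0,0,0,0],[5,0,0,0,0,0]]' | grep -E 'pos|gap|force'
python3 -c "
from h import *
s,im=snap('wrist','w9');s2,im2=snap('side','d9')
cv2.imwrite('pics/w9b.png',np.hstack([cv2.resize(im[90:390,:,::-1],(448,240)).repeat(1,0),cv2.resize(im2[180:280,230:378,::-1],(352,240),interpolation=cv2.INTER_CUBIC)]))
for z in(.108,.113): print(proj('wrist',[[.565,-.1333,z],[.5645,-.0135,z]],s))
to(.431,.2539,.25,4.6)"
```

```text
tool_pos: [0.5647, -0.0141, 0.0735]
wrist_force: [-0.4, 0.5, -0.3]
finger_gap: 0.0445
grip_force: 0.0
tool_pos: [0.4968, -0.0148, 0.2491]
wrist_force: [-0.2, -0.6, -0.1]
finger_gap: 0.0447
grip_force: 0.0
tool_pos: [0.4403, -0.0131, 0.2444]
wrist_force: [1.1, 0.0, 0.4]
finger_gap: 0.0451
grip_force: 0.0
[[164.02693676 323.78533908]
 [286.48824367 324.71437844]]
[[162.28226942 326.82810424]
 [286.48081737 327.83046275]]
t 21.2 pos [ 0.4444 -0.014   0.2442] F [ 0.6 -0.5  0.3] gap 0.045 row [1.35, 26.79, -0.61] [-0.001, 0.002, -0.081] rows 5.4
```

View pics/w9b.png

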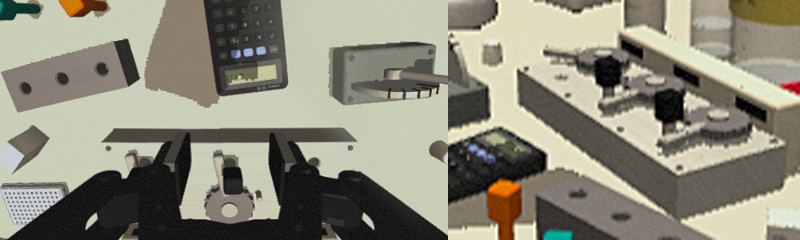

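The right-hand view shows both black pins seated in holes 3 and 2, with the arms held. The stand is empty and the lever is still at idle. The last step is the lever.

```bash
python3 -m jog '[[1.4,26.8,0,0,0,-0.081],[1.4,26.8,0,0,0,-0.081],[1.4,26.8,0,0,0,-0.081],[1.4,26.8,0,0,0,-0.081],[1.4,26.8,0,0,0,-0.081]]' -0.3 30| grep -E 'pos|gap|force'
python3 -c "
from h import *
to(.431,.254,.2,4.6)"
```

```text
tool_pos: [0.4323, 0.2383, 0.2431]
wrist_force: [0.3, -1.0, -0.6]
finger_gap: 0.0557
grip_force: 0.0
t 21.8 pos [0.4323 0.2383 0.2431] F [ 0.3 -1.  -0.6] gap 0.0557 row [-0.0, 1.58, 4.31] [-0.0, 0.0, 0.001] rows 0.9
```

```bash
python3 -m jog '[[0.1,1.6,0,0,0,0],[0.1,1.6,4.3,0,0,0],[0.1,1.6,4.3,0,0,0],[0.1,1.6,4.3,0,0,0]]' | grep -E 'pos|gap|force'
python3 -c "
from h import *
to(.431,.254,.111,4.6)"
```

```text
tool_pos: [0.4293, 0.2516, 0.2001]
wrist_force: [0.5, -0.8, 1.4]
finger_gap: 0.0553
grip_force: 0.0
t 22.1 pos [0.4293 0.2516 0.2001] F [ 0.5 -0.8  1.4] gap 0.0553 row [-0.21, 0.23, 8.91] [-0.001, -0.002, 0.001] rows 1.8
```

```bash
python3 -m jog '[[0,0.2,4,0,0,0],[0,0.2,7.5,0,0,0],[0,0.2,8.9,0,0,0],[0,0.2,8.9,0,0,0],[0,0.2,8.9,0,0,0]]' | grep -E 'pos|gap|force'
python3 -m jog '[[0,0,0,0,0,0],[0,0,0,0,0,0],[0,0,0,0,0,0],[0,0,0,0,0,0],[0,0,0,0,0,0]]' 1 30| grep -E 'pos|gap|force'
python3 -c "
from h import *
to(.4365,.173,.123,4.6)"
```

```text
tool_pos: [0.4304, 0.2537, 0.1137]
wrist_force: [1.2, -0.4, -0.5]
finger_gap: 0.0553
grip_force: 0.0
tool_pos: [0.4303, 0.254, 0.1135]
wrist_force: [-1.0, -0.1, 5.9]
finger_gap: 0.0273
grip_force: 27.6
t 23.1 pos [0.4303 0.254  0.1135] F [-1.  -0.1  5.9] gap 0.0273 row [0.03, -8.12, -0.96] [0.001, 0.003, 0.001] rows 1.6
```

```bash
python3 -m jog '[[0,-1.2,-0.7,0,0,0],[0,-2.55,-1.25,0,0,0],[0,-3.95,-1.55,0,0,0],[0,-5.35,-1.65,0,0,0]]' | grep -E 'pos|gap|force'
python3 -m jog '[[0,-1.4,0.1,0,0,0],[0,-2.75,0.4,0,0,0],[0,-2.75,0.4,0,0,0],[0,-2.75,0.4,0,0,0]]' | grep -E 'pos|gap|force'
python3 -c "
from h import *
to(.4365,.173,.123,4.6)"
```

```text
tool_pos: [0.435, 0.2018, 0.131]
wrist_force: [1.3, 8.3, 0.4]
finger_gap: 0.0267
grip_force: 30.1
tool_pos: [0.4372, 0.1725, 0.1259]
wrist_force: [1.8, -2.0, 6.2]
finger_gap: 0.0272
grip_force: 31.5
t 23.9 pos [0.4372 0.1725 0.1259] F [ 1.8 -2.   6.2] gap 0.0272 row [0.07, 0.05, 0.29] [-0.001, 0.004, 0.0] rows 0.1
```

```bash
python3 -m jog '[[0,0,0,0,0,0],[0,0,0,0,0,0],[0,0,0,0,0,0],[0,0,0,0,0,0]]' -0.3 | grep -E 'pos|gap|force'
python3 -m jog '[[0,0,-3,0,0,0],[0,0,-8,0,0,0],[0,0,-13,0,0,0],[0,3,-17,0,0,0],[0,3,-17,0,0,0]]' | grep -E 'pos|gap|force'
python3 -c "
from h import *
s,im=snap('wrist','w10')
cv2.imwrite('pics/w10c.png',cv2.resize(im[70:280,200:480,::-1],None,fx=2.8,fy=2.8,interpolation=cv2.INTER_CUBIC))
A=lambda p,P0:[[P0[0]-.08*.095*np.sin(p),P0[1]+.095*np.sin(p),.05+.095*np.cos(p)]]
for p in(-.21,-.3,-.39): print((proj('wrist',A(p,(.434,.2012)),s)-[200,70])*2.8)"
```

```text
tool_pos: [0.4354, 0.1731, 0.1239]
wrist_force: [-0.5, -0.8, 0.6]
finger_gap: 0.0556
grip_force: 0.0
tool_pos: [0.4347, 0.205, 0.3]
wrist_force: [0.7, -0.6, -0.8]
finger_gap: 0.0555
grip_force: 0.0
[[169.68245676 341.60896805]]
[[144.89983077 340.04281065]]
[[121.4344225  337.99967049]]
```

View pics/w10c.png

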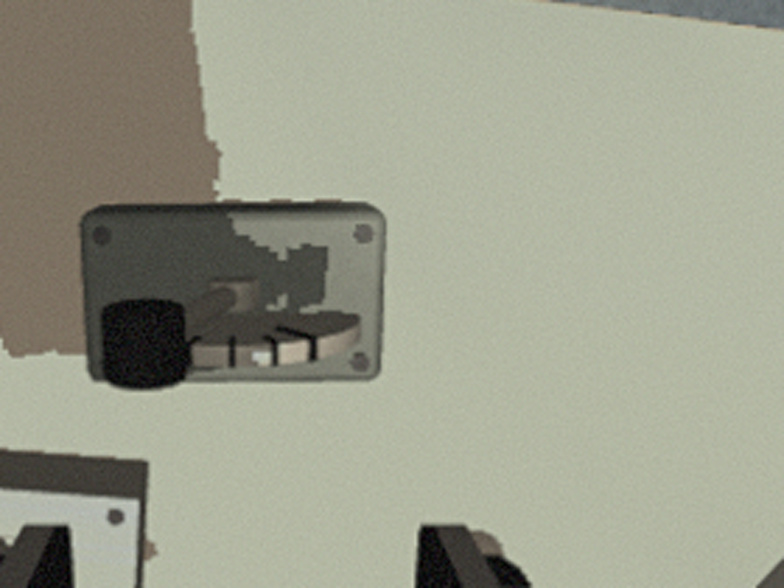

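The grip is at (144,343), where the third mark predicts (145,340). I'm handing the job in.

```bash
python3 -c "
from cell import robot
print(robot.hand_in())"
```

```text
the job is handed in; nothing more can be done
None
```

I handed the job in: the lever went back to the idle stop, both pins in the stand went home in holes 3 and 2 and hold those arms past the holes, and the lever is now at the third mark. The camera pictures agree with this, but the hand-in returned no verdict.

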